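# Seat the upper tier of a condiment stand on its rod and key it

### The arm

A 7-joint arm with a two-finger parallel gripper is mounted at the origin on a cart in front of the work surface, level with it; the furniture and walls round the work are solid. World frame = base frame: x ahead of the robot, y to its left, z up, the work surface at z = 0. Lengths are in mm, angles in rad, forces in N, time in s.
With the tool pointing down it reaches from about 400 to 875 mm from the base axis. Payload 4.4 kg.
Tool frame: the origin (TCP) lies on the centre line of the jaws, within the pads' length; the fingertips stand 25 mm ahead of it and the grasp point (between the pads) lies 6 mm ahead of it; x points along the fingers, y is the direction in which the jaws open and shut, and the axes are right-handed (so a half turn about x gives the same grasp; the last joint's range is limited). The gripper opens to 85 mm and grips with 20 to 120 N. Pads are 22 mm wide; open, the fingers measure 114 mm over their backs; the gripper's body (76 mm by 85 mm) begins 54 mm behind the grasp point. The pads swing forward as they close: fully open they stand 13 mm farther back than shut.
Start: joints at [1.179, 0.628, 0.038, 1.517, -0.027, 0.996, -0.02], TCP at [208.07, -615.812, 256.313] pointing down, gripper open.
Joint ranges: [-3.06, 3.06], [-0.37, 2.12], [-1.25, 1.32], [0.18, 2.47], [-1.1, 4.24], [0.23, 1.98], [-2.94, 2.94]. Speed limits (rad/s): [2.57, 2.57, 3.14, 3.14, 3.14, 3.14, 3.14].

### API

Orientations are given as [roll, pitch, yaw] about the fixed x, y, z axes, in that order (R = Rz(yaw) Ry(pitch) Rx(roll)).
In Python, from cell import * gives the robot as it stands. The module is installed in compiled form; this text tells all that it offers.
- The arm moves only by the tool jog_arm, never from a script. Its argument "series" is a list of rows, each a list of 3 entries, a list of its own where there are three numbers: the turn, a rotation vector about the tool's x, y, z in degrees, then the shift along the tool's x, y, z in mm, then the gripper's target within -1 to 1 (shut at 1, half-way at 0, fully open at -1). In form: [[[rx, ry, rz], [dx, dy, dz], hand], ...]. A call has 1 to 8 rows; each row shifts and turns the commanded pose from where the row before left it, along the tool's axes as they then stand; what a row does not reach is not made up. A row lasts 1/8 s, in which the tool goes at most 62.5 mm and 10.7 degrees, less where a joint would pass 70% of its speed; a pose out of reach is approached as far as the arm can. A call is refused whole if a number of a shift passes 62.5 or a number of a turn 10.7, either way. A call with a gripper value outside its range is refused whole. The fingers move at their own pace and stop on an object; the grip force is fixed at half the most. Time passes only in rows, so rows that do not move let the fingers close. It gives the time, the measured TCP pose, the force and the opening at its end, in the units of the state.
- read_state(): the state, without advancing time (a new reading comes with each control period).
- get_image(name): name is "side" or "top"; returns a dict with "img" (400x640x3 uint8, red, green, blue), "range_z" (400x640 float32, mm along the optical axis (not along the pixel's ray), 0 where there is no reading), "fovy" (degrees; the focal length in pixels is half the picture's height over the tangent of half this angle, whatever the lens; pixels are square), "cx", "cy" (the principal point, pixels), "cam_to_world" (4x4, takes a point from camera to world coordinates). Camera axes: x right, y up, looking along -z (the intrinsics and any distortion apply to the point x, -y, -z); pixel columns grow to the right and rows downward; lengths in mm; the calibration is good to about 2 mm. A picture is of the moment at which its call begins.
- finish_job(): hands the job in, once; it reports no verdict.
The state is a dict: "clock": time; "qpos": joint angles; "qd": joint speeds; "tau": joint torques, N m; "eef_pos": TCP position; "tool_rot": TCP orientation; "force": force on the tool from outside, world axes, zero at the start; "torque": the same for the moment, N m; "width": finger opening in mm.
Only numpy, scipy, OpenCV 4.12 (cv2) and the standard library are available. Lean on these libraries where they do the work, as an engineer would, in place of code of your own. Each camera call takes 0.05 s, during which the arm holds its last target. There are 200 camera calls.

### The job

Assemble the two-tier condiment stand: pick up the loose upper tray by its wooden handle, keep it level and lower it over the tall rod of the stand. Unless it happens to be in line it will come to rest on the small cross pin of the rod's collar; turn it gently under a light press until the slot under its hub drops over the pin, bring it fully home, flat on the collar, press it down there with about 10 N to make sure it has seated, and let go. Do not ram it, force it (never 30 N) or drop it, and leave the things around it alone.

Things in the scene. Friction and masses are not known exactly. Their poses are not given: they have to be found in the camera images.
- stand: The stand, fixed: a pale wooden square tray 150 x 150 mm, rim 22 mm high, with a vertical steel rod 10 mm thick in its middle. Origin: on the rod's axis at worktop height; z up along the rod, x and y along the tray's sides.
- stand_tip (a point): The top of the rod's round tip, 140 mm above the stand's origin.
- stand_collar (a point): Middle of the top face of the rod's steel flange (40 mm across), 60 mm above the worktop. A dark steel cross pin, a bar 5 mm square and 28 mm long, lies just over it through the rod; its top is 65.5 mm above the worktop. Neither gives. The pin's direction is NOT measured: it lies anywhere within 0.7 rad to either side of the stand's x axis (the slot fits either way round).
- tier: The loose upper tray as a whole; origin at the middle of its underside (the same point as tier_bore), z up, x along the handle bar.
- tier_handle (a point): Centre of the loose upper tray's handle bar, straight above the bore, 112 mm above the underside. The bar is of pale wood, 116 mm long along the tray's x, 16 mm wide (y) and 16 mm high, on thin steel posts at x = -50 and +50 mm; grip it across its width (along y), in the middle. x along the bar, z up. The tray weighs 0.25 to 0.5 kg.
- tier_bore (a point): Lower mouth of the upper tray's bore, at its underside; same axes as the handle. The tray is of pale wood, 130 x 130 mm, rim 20 mm high, sides along x and y. A slot 7.5 mm wide and 8 mm deep crosses the underside through the bore, parallel to the handle bar. Resting on the pin out of line, the underside is 65.5 mm above the worktop; keyed and home on the flange, 60 mm.
- tier_hub (a point): Upper mouth of the bore: top of the tray's steel hub, 40 mm above the underside. The bore is 12.2 mm wide. Above it the rod has free room up to the bar, whose underside is 104 mm above the tray's. Once over the pin, the slot has play of about 0.09 rad either way; turned on beyond it, a twist of 0.3 N m already loads the pin with 25 N in all.
- honey_jar_mid (a point): Bystander: lidded glass honey jar, 71 mm across, 110 mm high; the point is half-way up.
- pepper_mill_mid (a point): Bystander: brown wooden pepper mill, 58 mm across, 170 mm high; the point is half-way up.
- salt_shaker_mid (a point): Bystander: salt shaker with grey top, 44 mm across, 90 mm high; the point is half-way up.

How it is judged:
By the outcome, as a careful person would: the job done as asked, in the order asked, and still so for the second after the job is handed in, with the robot touching nothing.
It also fails if it takes over 72 s, if anything falls off the work surface, if the arm or the gripper's body presses on something with over 40 N, if the wrist force passes 120 N, or if a joint passes its speed limit or range.

## Working session

There is one attempt and no reset: what is moved stays moved. The work goes in short steps, Python scripts to look and compute and a tool call to move; the robot and the scene stay as the last step left them, time stands still between calls to the robot, and variables do not carry over. Pictures are saved under pics/ and viewed, about 8 in all and at most 12, crops included, and the job is handed in when it is done.

Besides the shell and the picture viewer there is one more tool, called after "Call:" as name(argument=value, ...) on one line, values as JSON. jog_arm: Moves the arm, as the interface text tells. Its arguments: {"type":"object","properties":{"series":{"type":"array"}},"required":["series"]}

```bash
mkdir -p pics; cat > h.py <<'E'
from cell import *
import numpy as np, cv2
def snap(n,f):
    d=get_image(n); cv2.imwrite(f'pics/{f}.png',d['img'][...,::-1]); np.savez(f'pics/{f}.npz',**{k:np.array(v) for k,v in d.items()}); return d
def world(d):
    h,w=d['range_z'].shape; f=h/2/np.tan(np.radians(d['fovy'])/2)
    v,u=np.mgrid[:h,:w]; z=d['range_z']
    P=np.stack([(u-d['cx'])/f*z,-(v-d['cy'])/f*z,-z,np.ones_like(z)],-1)
    W=P@np.array(d['cam_to_world']).T
    return W[...,:3]
E
python3 - <<'E'
from h import *
print(read_state())
for n in('side','top'):
    d=snap(n,n+'0'); print({k:v for k,v in d.items() if k not in('img','range_z')})
E
```

```text
{'clock': 0.0, 'qpos': array([ 1.17917469,  0.62935201,  0.03840547,  1.51839718, -0.02699916,
        0.99632362, -0.0200226 ]), 'qd': array([-9.21502253e-05, -4.99222275e-04, -3.26180152e-04,  3.31315940e-05,
        1.02946568e-03,  4.04154012e-04,  1.31156139e-04]), 'tau': array([ 4.04761204e-04, -5.63414204e+01,  1.22636586e+00, -1.93447924e+01,
        1.09062722e-02,  1.03802100e-02, -1.07304425e-05]), 'eef_pos': array([ 207.91053323, -615.21565597,  255.37525192]), 'tool_rot': array([-1.56755072,  1.56883297,  1.89987029]), 'force': array([ 0.04432334, -0.05963259,  0.62157404]), 'torque': array([-0.01733544, -0.03712234, -0.00036809]), 'width': 85.24108348566834}
{'fovy': 42.89442927124104, 'cx': 319.51776187118577, 'cy': 202.0666446259772, 'cam_to_world': array([[-9.95166640e-01,  6.45020450e-02, -7.40462300e-02,
         4.92219623e+02],
       [-9.57489510e-02, -4.69909876e-01,  8.77506038e-01,
         4.80250571e+02],
       [ 2.18058792e-02,  8.80354584e-01,  4.73814636e-01,
         5.76696436e+02],
       [ 0.00000000e+00,  0.00000000e+00,  0.00000000e+00,
         1.00000000e+00]])}
{'fovy': 55.307324076381335, 'cx': 321.0268064454044, 'cy': 210.46155363993623, 'cam_to_world': array([[-5.18452459e-02,  9.77173753e-01, -2.06018269e-01,
         3.80025352e+02],
       [-9.98652424e-01, -5.02495994e-02,  1.29735624e-02,
        -3.53359936e+02],
       [ 2.32508911e-03,  2.06413261e-01,  9.78462140e-01,
         9.25077386e+02],
       [ 0.00000000e+00,  0.00000000e+00,  0.00000000e+00,
         1.00000000e+00]])}
```

View pics/top0.png

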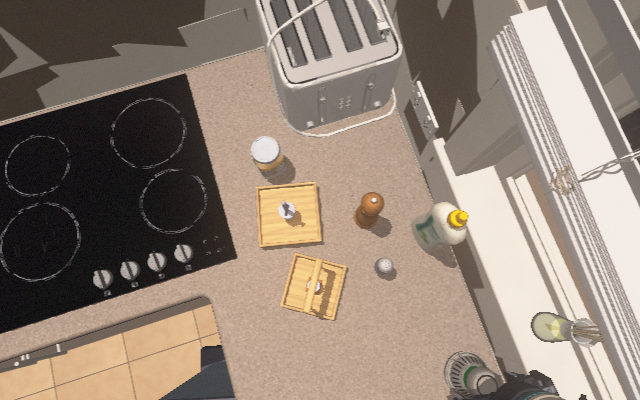

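View pics/side0.png

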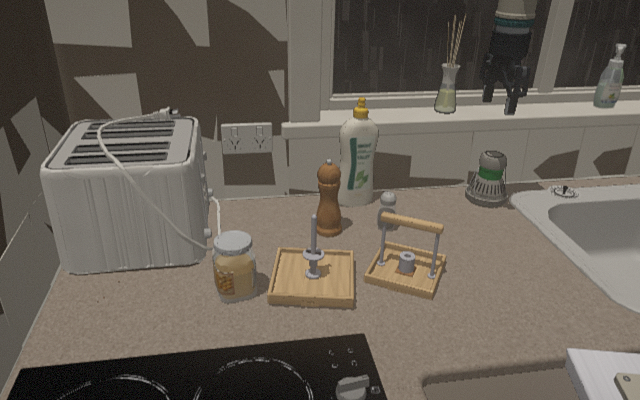

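Top view: the stand is at about (288,213), the tier at (315,287) with its bar upright in the picture, the jar at (266,155), the mill at (370,208) and the salt at (385,265). The side view agrees; the mill stands behind the stand. Next I measure with depth.

```bash
cat > m.py <<'E'
from h import *
def load(f): return dict(np.load(f'pics/{f}.npz'))
def cl(W,c,r,z0,z1):
    m=(np.hypot(W[...,0]-c[0],W[...,1]-c[1])<r)&(W[...,2]>z0)&(W[...,2]<z1); return W[m]
E
python3 - <<'E'
from m import *
for n in('top0','side0'):
    d=load(n);W=world(d)
    if n=='top0':
        for k,(u,v) in dict(stand=(288,205),tier=(316,275),mill=(374,198),salt=(385,263),jar=(264,147),table=(240,300)).items(): print(k,W[v,u].round())
        S=W[213,275][:2];T=W[285,313][:2]
    print(n)
    P=cl(W,T,110,102,135); print('bar',len(P),P[:,2].min(),P[:,2].max())
    top=P[P[:,2]>np.percentile(P[:,2],95)-5]
    r=cv2.minAreaRect(top[:,:2].astype(np.float32)); print(r,np.percentile(P[:,2],[5,50,95]),np.median(top,0))
    P=cl(W,S,110,15,27);r=cv2.minAreaRect(P[:,:2].astype(np.float32)); print('stand rim',len(P),r)
    P=cl(W,T,110,12,27);r=cv2.minAreaRect(P[:,:2].astype(np.float32)); print('tier rim',len(P),r)
    for a,b in((52,64),(64,80),(80,100),(100,120),(120,137),(137,150)):
        P=cl(W,S,60,a,b); print('rod',a,b,len(P),P.mean(0).round(1) if len(P) else'', P[:,2].max() if len(P) else '', np.ptp(P,axis=0).round() if len(P) else '')
    cv2.imwrite(f'pics/c_{n}.png',cv2.resize(d['img'][170:290,230:350,::-1] if n=='top0' else d['img'][200:310,250:380,::-1],None,fx=5,fy=5,interpolation=cv2.INTER_CUBIC))
E
```

```text
stand [ 578. -289.   63.]
tier [ 413. -346.  113.]
mill [ 561. -474.  162.]
salt [ 433. -499.   81.]
jar [ 708. -242.  102.]
table [ 369. -162.   -8.]
top0
bar 428 104.34328218436497 115.64028203427358
((393.4156188964844, -338.9629821777344), (15.707816123962402, 114.8269271850586), 72.87496948242188) [108.66911039 111.7480428  114.17177915] [ 392.86300798 -338.81397564  111.91362816]
stand rim 584 ((586.2000732421875, -284.88134765625), (186.645751953125, 149.7313690185547), 2.151763916015625)
tier rim 318 ((415.4534606933594, -341.81793212890625), (136.58082580566406, 172.5594482421875), 72.92691802978516)
rod 52 64 182 [ 565.7 -286.3   58.4] 63.825292792624055 [38. 38. 10.]
rod 64 80 13 [ 564.9 -286.9   71.1] 79.86539651066698 [19.  7. 16.]
rod 80 100 8 [ 564.2 -286.4   93.5] 99.823691041914 [ 2.  7. 15.]
rod 100 120 7 [ 564.8 -287.6  110.7] 119.38617923944923 [ 5.  7. 15.]
rod 120 137 17 [ 565.9 -286.2  130.7] 136.95804425339225 [ 9.  8. 17.]
rod 137 150 8 [ 567.7 -285.2  138.7] 141.25515131089298 [6. 6. 4.]
side0
bar 535 102.00298808219173 114.45369847102239
((391.4650573730469, -335.36846923828125), (19.09393310546875, 113.61363983154297), 72.19102478027344) [102.82076071 110.42020257 113.47557395] [ 391.16365887 -332.91391056  111.7682238 ]
stand rim 961 ((584.2161865234375, -279.8701477050781), (187.3383026123047, 152.0648193359375), 1.4173400402069092)
tier rim 470 ((414.6358642578125, -339.2191162109375), (135.45852661132812, 175.0849151611328), 72.9002685546875)
rod 52 64 209 [ 565.7 -277.5   58.6] 63.985561409321235 [38. 40. 11.]
rod 64 80 46 [ 566.5 -279.5   70.8] 79.88112779915053 [26. 10. 16.]
rod 80 100 55 [ 565.5 -279.3   90.5] 99.75874062266848 [ 9.  7. 19.]
rod 100 120 58 [ 565.8 -279.4  110.1] 119.67916433616489 [ 9.  9. 19.]
rod 120 137 55 [ 565.8 -279.7  129.1] 136.6440829987502 [ 9. 13. 17.]
rod 137 150 5 [ 566.9 -281.6  137.9] 138.63395928802333 [3. 4. 1.]
```

View pics/c_top0.png

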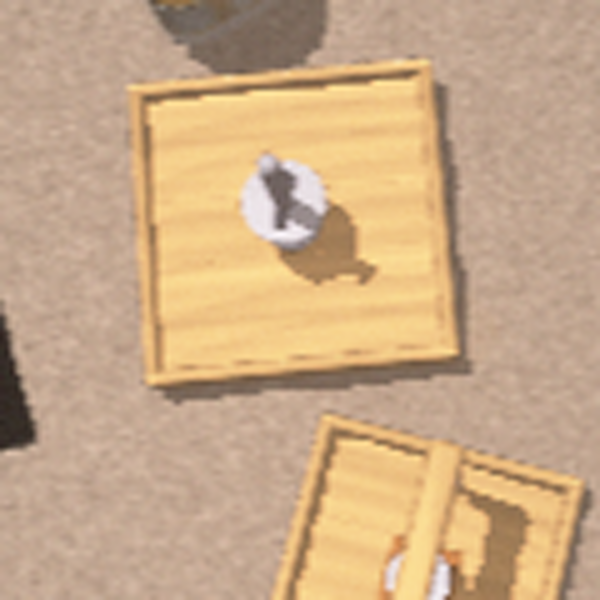

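The crop shows the stand with the collar at about (285,203) and the tip at (267,160), with the dark pin running about up-down in the picture. The bar top reads 113 instead of 120, so I check the worktop level.

```bash
python3 - <<'E'
from m import *
for n in('top0','side0'):
    d=load(n);W=world(d)
    m=(np.abs(W[...,2])<15)&(W[...,0]>300)&(W[...,0]<800)&(W[...,1]<-180)&(W[...,1]>-560)
    P=W[m]; 
    for _ in range(5):
        A=np.c_[P[:,:2],np.ones(len(P))]; c=np.linalg.lstsq(A,P[:,2],rcond=None)[0]; r=P[:,2]-A@c; P=P[np.abs(r)<4]
    print(n,len(P),'plane',c,'rms',r.std())
    for x,y in((566,-283),(392,-337),(400,-200),(700,-500)):
        Q=cl(W,(x,y),120,-15,9); print(x,y,'plane z',c@[x,y,1],'median',np.median(Q[:,2]),len(Q))
    # hub of tier
    for z0,z1 in((30,40),(35,48)):
        Q=cl(W,(392,-337),25,z0,z1);print('hub',len(Q),Q.mean(0).round(1),np.percentile(Q[:,2],[5,50,95]).round(1))
    for k,cc,z in(('jar',(700,-242),60),('mill',(560,-474),100),('salt',(430,-499),50)):
        Q=cl(W,cc,60,z-30,200);print(k,len(Q),Q.min(0).round(),Q.max(0).round())
E
```

```text
top0 15523 plane [-0.0022139   0.00879458 -1.9885602 ] rms 1.5300431441470992
566 -283 plane z -5.7304942294387375 median -7.243757922205418 3867
392 -337 plane z -5.820182108188882 median -6.612210572112076 6837
400 -200 plane z -4.633036546362016 median -7.435887871967111 7600
700 -500 plane z -7.9355800695324135 median -7.700824839343682 6258
hub 37 [ 392.4 -343.3   32.5] [30.8 32.4 34. ]
hub 1 [ 389.  -351.3   36.9] [36.9 36.9 36.9]
jar 999 [ 663. -284.   30.] [ 736. -205.  106.]
mill 484 [ 533. -499.   70.] [ 582. -450.  163.]
salt 293 [ 409. -518.   20.] [ 450. -482.   85.]
side0 7975 plane [-0.00630062  0.01287534  2.69657899] rms 1.6497105030025832
566 -283 plane z -4.513295177442986 median -7.321333323108547 3862
392 -337 plane z -4.112255519199442 median -6.546541753102815 5915
400 -200 plane z -2.3987384425262186 median -7.251370577509988 10525
700 -500 plane z -8.151528034000313 median -7.721826209999904 4173
hub 108 [ 392.  -334.8   32.3] [30.5 32.4 34.2]
hub 3 [ 387.9 -333.8   35.4] [35.2 35.2 35.8]
jar 2145 [ 661. -274.   30.] [ 742. -199.  104.]
mill 818 [ 531. -485.   70.] [ 579. -444.  162.]
salt 359 [ 409. -505.   20.] [ 448. -477.   83.]
```

```bash
cat >> m.py <<'E'
def ray(d,u,v):
    h=d['img'].shape[0]; f=h/2/np.tan(np.radians(float(d['fovy']))/2); M=d['cam_to_world']
    r=M[:3,:3]@np.array([(u-d['cx'])/f,-(v-d['cy'])/f,-1.]); return M[:3,3],r/np.linalg.norm(r)
def atz(d,u,v,z):
    o,r=ray(d,u,v); return o+r*(z-o[2])/r[2]
def proj(d,P):
    h=d['img'].shape[0]; f=h/2/np.tan(np.radians(float(d['fovy']))/2); M=d['cam_to_world']
    q=(np.asarray(P,float)-M[:3,3])@M[:3,:3]; return np.stack([d['cx']+f*q[...,0]/-q[...,2],d['cy']-f*q[...,1]/-q[...,2]],-1)
def tri(a,b):
    (o1,r1),(o2,r2)=a,b; A=sum(np.eye(3)-np.outer(r,r) for r in(r1,r2)); B=sum((np.eye(3)-np.outer(r,r))@o for o,r in((o1,r1),(o2,r2)))
    p=np.linalg.solve(A,B); gap=np.linalg.norm(np.cross(r1,r2)/np.linalg.norm(np.cross(r1,r2))@(o1-o2)) if 0 else abs(np.dot(np.cross(r1,r2)/np.linalg.norm(np.cross(r1,r2)),o1-o2)); return p,gap
E
python3 - <<'E'
from m import *
t,s=load('top0'),load('side0')
a=cv2.resize(t['img'][195:230,265:305,::-1],None,fx=9,fy=9,interpolation=cv2.INTER_NEAREST)
b=cv2.resize(s['img'][205:285,290:340,::-1],None,fx=7,fy=7,interpolation=cv2.INTER_NEAREST)
c=cv2.resize(t['img'][240:325,275:355,::-1],None,fx=5,fy=5,interpolation=cv2.INTER_NEAREST)
H=max(x.shape[0] for x in(a,b)); 
im=np.zeros((600,800,3),np.uint8); im[:315,:360]=a; im[:560,370:720]=b
cv2.imwrite('pics/z1.png',im)
im=np.zeros((440,800,3),np.uint8); im[:425,:400]=c
e=cv2.resize(s['img'][205:300,360:455,::-1],None,fx=4,fy=4,interpolation=cv2.INTER_NEAREST); im[:380,410:790]=e
cv2.imwrite('pics/z2.png',im)
E
```

```text
(no output)
```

View pics/z1.png

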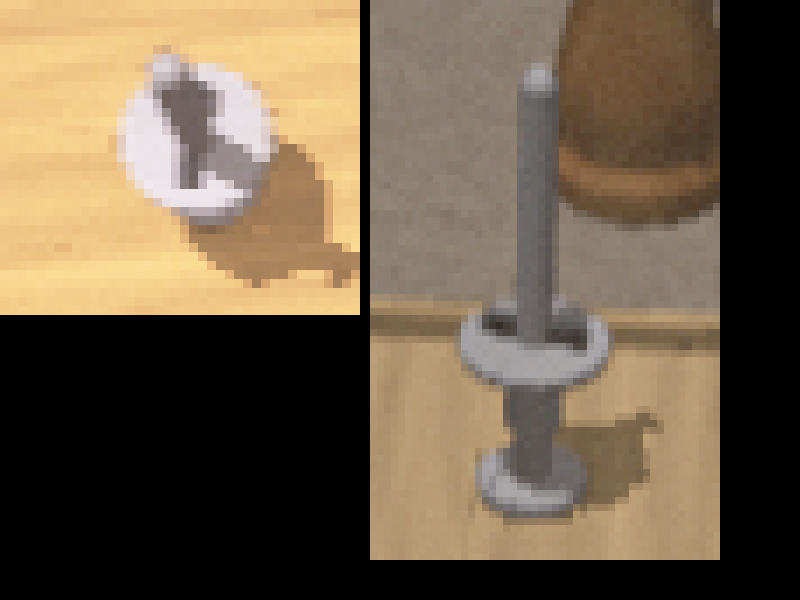

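View pics/z2.png

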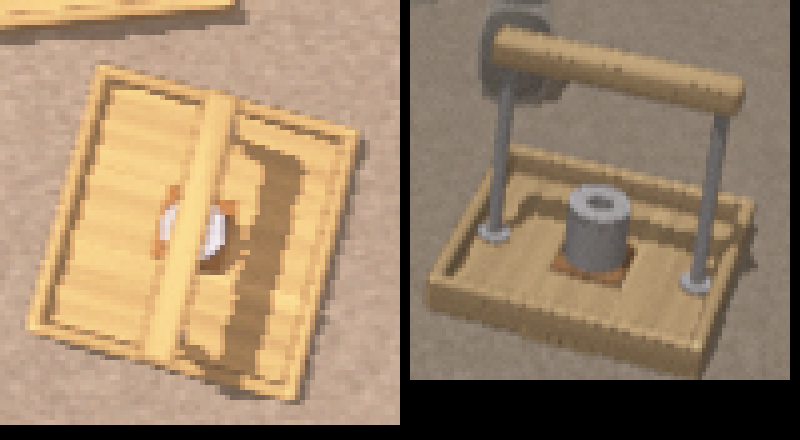

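```bash
python3 - <<'E'
from m import *
t,s=load('top0'),load('side0')
for k,a,b,z in(('tip',(282.8,201.6),(313.5,214),140),('collar',(286.2,209.5),(312.9,252.8),60)):
    p,g=tri(ray(t,*a),ray(s,*b)); print(k,p.round(1),'gap',g.round(1),'top@z',atz(t,*a,z).round(1),'side@z',atz(s,*b,z).round(1))
print('bar top',atz(t,312.9,284.7,120).round(1), 'hub side',atz(s,406.5,255.25,40).round(1))
a,b=atz(s,306.9-.5,251.4-.5,65.5),atz(s,320.4-.5,253.3-.5,65.5);print('pin',a.round(1),b.round(1),np.degrees(np.arctan2(*(b-a)[1::-1])))
# rim corners of trays, top-outer corners at known height from the top image
o=lambda x,y,s,u,v:(u+x/s-.5,v+y/s-.5)
C=[atz(t,*o(x,y,5,230,170),22)for x,y in((130,86),(430,62),(460,355),(148,386))]
C=np.array(C);print('stand corners',C.round(1),C.mean(0).round(1),[np.linalg.norm(C[i]-C[i-1]).round(1) for i in range(4)],np.degrees(np.arctan2(*(C[0]-C[3])[1::-1])),np.degrees(np.arctan2(*(C[1]-C[2])[1::-1])))
C=np.array([atz(t,*o(x,y,5,275,240),20)for x,y in((102,66),(358,132),(297,402),(28,328))])
print('tier corners',C.round(1),C.mean(0).round(1),[np.linalg.norm(C[i]-C[i-1]).round(1) for i in range(4)],[np.degrees(np.arctan2(*(C[i]-C[j])[1::-1])).round(2) for i,j in((0,3),(1,2))])
C=np.array([atz(t,*o(x,y,5,275,240),120)for x,y in((221,93),(163,360))]);print('bar ends',C.round(1),np.linalg.norm(C[0]-C[1]),np.degrees(np.arctan2(*(C[0]-C[1])[1::-1])))
# depth-bias check
W=world(s);print('side pts tier hub',W[255,406],'collar pt',W[256,313], 'top collar',world(t)[209,282])
E
```

```text
tip [ 567.6 -284.1  140. ] gap 1.9 top@z [ 568.6 -284.1  140. ] side@z [ 566.6 -283.6  140. ]
collar [ 567.6 -284.3   59.1] gap 2.3 top@z [ 568.6 -284.4   60. ] side@z [ 566.3 -282.6   60. ]
bar top [ 393.5 -339.1  120. ] hub side [ 394.1 -326.4   40. ]
pin [ 577.8 -279.    65.5] [ 553.1 -276.    65.5] 173.18703532486242
stand corners [[ 637.8 -208.1   22. ]
 [ 642.5 -355.5   22. ]
 [ 497.2 -362.7   22. ]
 [ 490.1 -214.2   22. ]] [ 566.9 -285.1   22. ] [np.float64(147.9), np.float64(147.4), np.float64(145.5), np.float64(148.6)] 2.3606849164314507 2.8292146782611667
tier corners [[ 471.7 -298.3   20. ]
 [ 434.5 -417.3   20. ]
 [ 313.8 -381.5   20. ]
 [ 353.  -259.7   20. ]] [ 393.3 -339.2   20. ] [np.float64(124.8), np.float64(124.7), np.float64(125.9), np.float64(127.9)] [np.float64(-18.01), np.float64(-16.54)]
bar ends [[ 447.7 -353.9  120. ]
 [ 340.5 -324.7  120. ]] 111.0842279700659 -15.208471454156765
side pts tier hub [ 392.93528061 -344.5081173    28.44970412] collar pt [ 565.31833923 -275.38834859   57.98238216] top collar [ 570.95922118 -274.39550621   56.87693849]
```

```bash
cat >> m.py <<'E'
from scipy.spatial.transform import Rotation as Ro
def Rt(st): return Ro.from_euler('xyz',st['tool_rot']).as_matrix()
def go(pos,ybar,st=None):
    "shift in tool axes & rotvec(deg, tool) to reach TCP pos with tool x down, tool y along unit angle ybar (deg, mod 180)"
    st=st or read_state(); R=Rt(st); best=None
    for a in(ybar,ybar+180):
        y=np.array([np.cos(np.radians(a)),np.sin(np.radians(a)),0]); x=np.array([0,0,-1.]); G=np.c_[x,y,np.cross(x,y)]
        rv=Ro.from_matrix(R.T@G).as_rotvec(degrees=True)
        if best is None or np.linalg.norm(rv)<np.linalg.norm(best[0]): best=(rv,G)
    d=np.asarray(pos)-st['eef_pos']
    print('turn(tool)',best[0].round(2),'shift now-axes',(R.T@d).round(1),'shift final-axes',(best[1].T@d).round(1),'world',d.round(1)); print('axes final\n',best[1].round(3))
E
python3 - <<'E'
from m import *
t,s=load('top0'),load('side0')
bt=atz(t,312.9,284.7,113.5); print('bar top@113.5',bt.round(1),'hub side@33.5',atz(s,406.5,255.25,33.5).round(1))
g=cv2.cvtColor(s['img'],cv2.COLOR_RGB2GRAY).astype(float)
c0=np.array([566.5,-283.0])
for off in (0,1.5):
  res=[]
  for a in range(-40,46,2):
    th=np.radians(a);e=np.array([np.cos(th),np.sin(th)]);n=np.array([-e[1],e[0]]); vals=[]
    for q in np.r_[np.linspace(-13,-6,12),np.linspace(6,13,12)]:
      for w in(-1.5,0,1.5):
        u,v=proj(s,[*(c0+[0,off]+q*e+w*n),65.5]); vals.append(cv2.remap(g.astype(np.float32),np.float32([[u]]),np.float32([[v]]),cv2.INTER_LINEAR)[0,0])
    res.append((np.mean(vals),a))
  print(sorted(res)[:8])
st=read_state();print(Rt(st).round(3)); go([393,-338,190],-17+90)
E
```

```text
bar top@113.5 [ 393.6 -339.   113.5] hub side@33.5 [ 392.9 -336.2   33.5]
[(np.float32(87.29951), 16), (np.float32(87.37162), 14), (np.float32(87.51819), 18), (np.float32(87.78371), 20), (np.float32(87.913506), 12), (np.float32(88.32514), 22), (np.float32(88.67323), 10), (np.float32(89.1497), 24)]
[(np.float32(82.57047), 6), (np.float32(82.729965), 4), (np.float32(83.08552), 2), (np.float32(83.20881), 8), (np.float32(83.32875), 0), (np.float32(83.48476), -2), (np.float32(83.75924), -4), (np.float32(83.83215), 10)]
[[-0.001  0.32  -0.947]
 [ 0.002 -0.947 -0.32 ]
 [-1.    -0.002  0.   ]]
turn(tool) [3.567e+01 3.000e-02 9.000e-02] shift now-axes [  65.8 -203.4 -264.1] shift final-axes [  65.5 -319.3  -95.9] world [185.1 277.3 -65.5]
axes final
 [[ 0.    -0.292 -0.956]
 [ 0.    -0.956  0.292]
 [-1.     0.     0.   ]]
```

Call:
jog_arm(series=[[[0, 0, 0], [0, -26, -33], -1], [[0, 0, 0], [0, -26, -33], -1], [[0, 0, 0], [0, -26, -33], -1], [[0, 0, 0], [11, -26, -33], -1], [[0, 0, 0], [11, -26, -33], -1], [[0, 0, 0], [11, -26, -33], -1], [[0, 0, 0], [11, -26, -33], -1], [[0, 0, 0], [11, -21, -33], -1]])

```text
clock: 1.1
eef_pos: [393.6, -337.4, 200.8]
tool_rot: [-1.259, 1.57, 2.208]
force: [0.6, 0.2, 0.3]
width: 85.3
```

Call:
jog_arm(series=[[[9, 0, 0], [0, 0, 0], -1], [[9, 0, 0], [0, 0, 0], -1], [[9, 0, 0], [0, 0, 0], -1], [[8.7, 0, 0], [0, 0, 0], -1], [[0, 0, 0], [0, 0, 0], -1], [[0, 0, 0], [0, 0, 0], -1]])

```text
clock: 1.85
eef_pos: [393.2, -338.8, 201.2]
tool_rot: [-0.491, 1.57, 2.356]
force: [-0.4, -0.1, 0.7]
width: 85.4
```

```bash
python3 - <<'E'
from m import *
st=read_state();print(st['clock'],st['eef_pos'],st['force'])
go([393.3,-338,112],73)
d=snap('side','side1'); e=snap('top','top1')
cv2.imwrite('pics/v1.png',cv2.resize(np.hstack([d['img'][130:330,320:520,::-1],e['img'][180:380,240:440,::-1]]),None,fx=2,fy=2))
E
```

```text
1.85 [ 393.17842209 -338.8333917   201.16602863] [-0.4294033  -0.09315067  0.66462779]
turn(tool) [0.12 0.02 0.01] shift now-axes [89.2 -0.8  0.1] shift final-axes [89.2 -0.8  0.1] world [  0.1   0.8 -89.2]
axes final
 [[ 0.    -0.292 -0.956]
 [ 0.    -0.956  0.292]
 [-1.     0.     0.   ]]
```

View pics/v1.png

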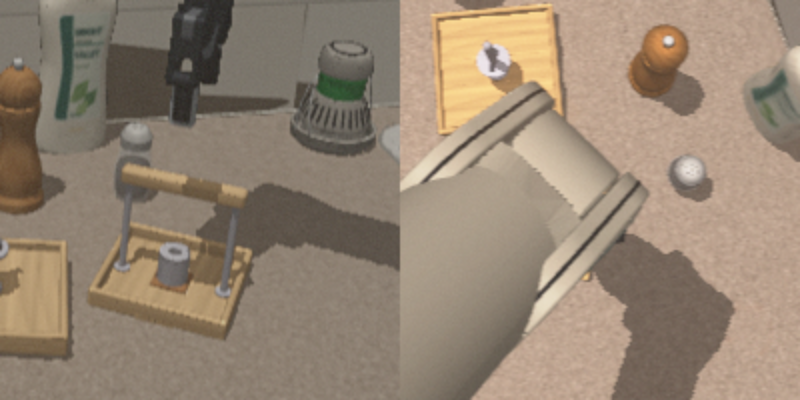

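The side view shows the gripper above the bar, tips at about (185,120) in the left crop; the arm hides the tray from the top camera. I descend now.

Call:
jog_arm(series=[[[0, 0, 0], [16, -0.8, 0], -1], [[0, 0, 0], [16, 0, 0], -1], [[0, 0, 0], [16, 0, 0], -1], [[0, 0, 0], [16, 0, 0], -1], [[0, 0, 0], [12, 0, 0], -1], [[0, 0, 0], [12, 0, 0], -1], [[0, 0, 0], [0, 0, 0], -1]])

```text
clock: 2.82
eef_pos: [393.0, -337.9, 112.5]
tool_rot: [-0.423, 1.569, 2.422]
force: [0.5, 0.0, 0.2]
width: 85.3
```

Call:
jog_arm(series=[[[0, 0, 0], [0, 0, 0], 0], [[0, 0, 0], [0, 0, 0], 0], [[0, 0, 0], [0, 0, 0], 0.3], [[0, 0, 0], [0, 0, 0], 0.4], [[0, 0, 0], [0, 0, 0], 0.5], [[0, 0, 0], [0, 0, 0], 0.6], [[0, 0, 0], [0, 0, 0], 0.7], [[0, 0, 0], [0, 0, 0], 0.8]])

```text
clock: 3.82
eef_pos: [393.6, -337.8, 113.3]
tool_rot: [-1.269, 1.57, 1.576]
force: [1.0, 2.7, 1.2]
width: 15.0
```

Call:
jog_arm(series=[[[0, 0, 0], [0, 0, 0], 1], [[0, 0, 0], [0, 0, 0], 1], [[0, 0, 0], [0, 0, 0], 1]])

```text
clock: 4.2
eef_pos: [393.5, -337.9, 113.4]
tool_rot: [-1.329, 1.57, 1.515]
force: [0.3, 2.9, 3.3]
width: 15.2
```

```bash
python3 - <<'E'
from m import *
st=read_state();print(st['clock'],st['eef_pos'],st['force'],st['torque'],st['width'])
d=snap('side','side2')
cv2.imwrite('pics/v2.png',cv2.resize(d['img'][150:320,250:470,::-1],None,fx=3.5,fy=3.5))
E
```

```text
4.2 [ 393.50729995 -337.89147018  113.40232351] [0.31332702 2.88085218 3.25466759] [ 0.64256394 -0.08194216  0.0078299 ] 15.181762022367538
```

View pics/v2.png

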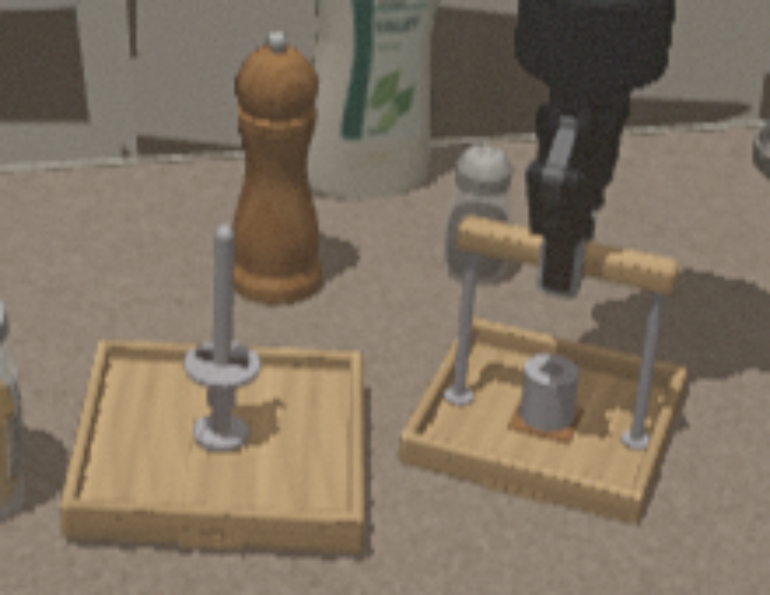

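The bar is gripped near its middle (pads at about (560,265)), with the width reading 15. Now I lift.

Call:
jog_arm(series=[[[0, 0, 0], [-5, 0, 0], 1], [[0, 0, 0], [-15, 0, 0], 1], [[0, 0, 0], [-25, 0, 0], 1], [[0, 0, 0], [-30, 0, 0], 1], [[0, 0, 0], [-30, 0, 0], 1], [[0, 0, 0], [-30, 0, 0], 1], [[0, 0, 0], [-25, 0, 0], 1], [[0, 0, 0], [-5, 0, 0], 1]])

```text
clock: 5.25
eef_pos: [393.8, -339.3, 280.4]
tool_rot: [2.702, 1.566, -0.738]
force: [0.9, 0.2, -3.0]
width: 15.1
```

Call:
jog_arm(series=[[[0, 0, 0], [0, 0, 0], 1], [[0, 0, 0], [0, 0, 0], 1], [[0, 0, 0], [0, 0, 0], 1], [[0, 0, 0], [0, 0, 0], 1]])

```text
clock: 5.75
eef_pos: [393.2, -338.1, 277.7]
tool_rot: [-0.273, 1.57, 2.572]
force: [0.1, 0.0, -3.3]
width: 14.7
```

```bash
python3 - <<'E'
from m import *
st=read_state();print(st['clock'],st['eef_pos'],Rt(st).round(3),st['force'],st['torque'],st['width'])
d=snap('side','side3'); W=world(d)
x,y,z=st['eef_pos']
P=cl(W,(x,y),90,z-22,z+10);P=P[np.abs(P[:,2]-z+2)<16]
r=cv2.minAreaRect(P[:,:2].astype(np.float32));print('bar',r,np.percentile(P[:,2],[5,50,95]))
Q=cl(W,(x,y),30,z-95,z-70);print('hub',len(Q),Q.mean(0),np.percentile(Q[:,2],[5,50,95]))
Q=cl(W,(x,y),120,z-125,z-90);r=cv2.minAreaRect(Q[:,:2].astype(np.float32));print('tray',r)
go([567,-283.5,273],73+10)
E
```

```text
5.75 [ 393.24137639 -338.11970844  277.74906632] [[-0.001 -0.293 -0.956]
 [ 0.001 -0.956  0.293]
 [-1.    -0.     0.001]] [ 0.14069185  0.00449912 -3.34090586] [ 0.0373176   0.01019934 -0.02154036] 14.70758420820358
bar ((392.1798095703125, -331.7694091796875), (36.86996841430664, 115.23091888427734), 81.42550659179688) [262.72234324 272.66623965 282.74848965]
hub 216 [ 392.23970512 -331.10177662  192.67671443] [183.92373149 194.54532535 197.73752934]
tray ((391.58868408203125, -334.7154235839844), (132.65895080566406, 129.4846954345703), 72.9397201538086)
turn(tool) [-10.03   0.04   0.02] shift now-axes [   4.8 -103.1 -150.1] shift final-axes [   4.9  -75.4 -165.7] world [173.7  54.7  -4.9]
axes final
 [[ 0.    -0.122 -0.993]
 [ 0.    -0.993  0.122]
 [-1.     0.     0.   ]]
```

```bash
cat > pin.py <<'E'
from m import *
from scipy.optimize import minimize
fs=['side0','side1','side2','side3']; s=load('side0')
g=np.mean([cv2.cvtColor(load(f)['img'],cv2.COLOR_RGB2GRAY).astype(float) for f in fs],0)
U0,V0,w,h=300,242,26,22; S=8; G=g[V0:V0+h,U0:U0+w]
def poly(m,pts,val,hull=True):
    p=(proj(s,np.array(pts))+SH+.5-[U0,V0])*S
    p=cv2.convexHull(np.float32(p)); cv2.fillConvexPoly(m,np.int32(np.round(p)),val)
ang=np.linspace(0,2*np.pi,60)
def render(c,th,L=14):
    m=np.zeros((h*S,w*S),np.uint8)
    R=np.array([[np.cos(th),-np.sin(th)],[np.sin(th),np.cos(th)]])
    circ=lambda r,z:[[c[0]+r*np.cos(a),c[1]+r*np.sin(a),z] for a in ang]
    poly(m,circ(20,52)+circ(20,60),1); poly(m,circ(20,60),2)
    k=lambda z,pts:[[*(c+R@np.array(p)),z] for p in pts]
    q=[(-L,-2.5),(L,-2.5),(L,2.5),(-L,2.5)]
    poly(m,k(60.5,q)+k(65.5,q),3)
    poly(m,k(65.5,q),4)
    poly(m,circ(5,60)+circ(5,139),5)
    return np.stack([cv2.resize((m==i).astype(np.float32),(w,h),interpolation=cv2.INTER_AREA) for i in range(1,6)],-1)
def cost(p):
    global SH
    SH=np.array(p[:2]); A=render(np.array([566.6,-283.]),p[2])
    wt=(A.sum(-1)>.98); X=A[wt];y=G[wt]
    b,*_=np.linalg.lstsq(X.T@X+1e-2*np.eye(5),X.T@y,rcond=None); return ((y-X@b)**2).mean(),b
best=[]
for a in range(-38,47,4):
    f=lambda p:cost([p[0],p[1],np.radians(a)])[0]
    r=min((minimize(f,x0,method='Nelder-Mead',options=dict(initial_simplex=np.array(x0)+[[0,0],[.8,0],[0,.8]],xatol=.05)) for x0 in((0,0),(0,-1),(0,1))),key=lambda r:r.fun)
    print(a,round(r.fun,1),r.x.round(2),cost([*r.x,np.radians(a)])[1].round())
E
python3 pin.py
```

```text
-38 626.3 [ 0.42 -0.3 ] [122. 150. 105.  90. 101.]
-34 559.3 [ 0.26 -0.36] [123. 152.  93.  98. 101.]
-30 481.0 [ 0.19 -0.46] [123. 154.  82. 104. 101.]
-26 404.2 [ 0.28 -0.37] [122. 155.  76. 106. 101.]
-22 335.3 [ 0.09 -0.27] [121. 158.  72. 104. 101.]
-18 281.6 [ 0.25 -0.14] [119. 160.  68. 103. 102.]
-14 238.6 [ 0.14 -0.36] [122. 160.  64. 107. 101.]
-10 220.0 [ 0.12 -0.36] [122. 160.  63. 104. 101.]
-6 233.2 [ 0.16 -0.35] [121. 160.  66. 105. 101.]
-2 246.4 [0.17 0.05] [118. 162.  73.  84. 102.]
2 279.4 [ 0.22 -0.36] [122. 160.  71.  98. 101.]
6 296.0 [ 0.09 -0.29] [120. 160.  73.  89. 101.]
10 349.5 [ 0.24 -0.36] [122. 159.  82.  88. 101.]
14 402.4 [0.19 0.02] [118. 159.  96.  77. 102.]
18 454.7 [ 0.36 -0.07] [118. 157. 102.  79. 102.]
22 481.3 [ 0.27 -0.37] [122. 155. 104.  82. 101.]
26 524.3 [ 0.42 -0.41] [123. 154. 109.  80. 101.]
30 566.1 [ 0.39 -0.4 ] [124. 152. 114.  83. 101.]
34 605.6 [ 0.42 -0.3 ] [122. 151. 121.  84. 101.]
38 643.8 [ 0.43 -0.54] [124. 148. 121.  85. 101.]
42 463.3 [ 1.15 -4.75] [162. 115. 121. 142. 104.]
46 451.3 [ 0.56 -4.87] [162. 116. 118. 142. 103.]
```

Call:
jog_arm(series=[[[0, 0, 0], [0, -8, -10], 1], [[0, 0, 0], [0, -15, -20], 1], [[0, 0, 0], [0, -18, -27], 1], [[0, 0, 0], [0, -18, -27], 1], [[0, 0, 0], [0, -18, -27], 1], [[0, 0, 0], [0, -16, -22], 1], [[0, 0, 0], [0, -8, -14], 1], [[0, 0, 0], [0, -2, -3], 1]])

```text
clock: 6.8
eef_pos: [568.0, -283.0, 277.9]
tool_rot: [-0.475, 1.57, 2.371]
force: [0.4, -0.3, -3.2]
width: 15.0
```

Call:
jog_arm(series=[[[-3.5, 0, 0], [0, 0, 0], 1], [[-3.5, 0, 0], [0, 0, 0], 1], [[0, 0, 0], [0, 0, 0], 1], [[0, 0, 0], [0, 0, 0], 1], [[0, 0, 0], [0, 0, 0], 1], [[0, 0, 0], [0, 0, 0], 1]])

```text
clock: 7.55
eef_pos: [567.0, -283.7, 278.3]
tool_rot: [0.623, 1.571, -2.694]
force: [-0.2, 0.2, -3.5]
width: 14.9
```

```bash
python3 - <<'E'
from m import *
st=read_state();print(st['clock'],st['eef_pos'],Rt(st).round(3).tolist(),st['force'],st['torque'])
d=snap('side','side4'); e=snap('top','top4'); np.save('pics/st4.npy',st['eef_pos'])
a=cv2.resize(d['img'][85:285,245:385,::-1],None,fx=3,fy=3,interpolation=cv2.INTER_NEAREST)
cv2.imwrite('pics/v4.png',np.hstack([a,cv2.resize(e['img'][130:330,225:350,::-1],None,fx=3,fy=3)]))
E
```

```text
7.55 [ 566.98411712 -283.70694432  278.32182629] [[-0.0, -0.175, -0.985], [-0.0, -0.985, 0.175], [-1.0, 0.0, 0.0]] [-0.22385914  0.1555167  -3.49574534] [ 0.0152529  -0.00195237 -0.00299807]
```

View pics/v4.png

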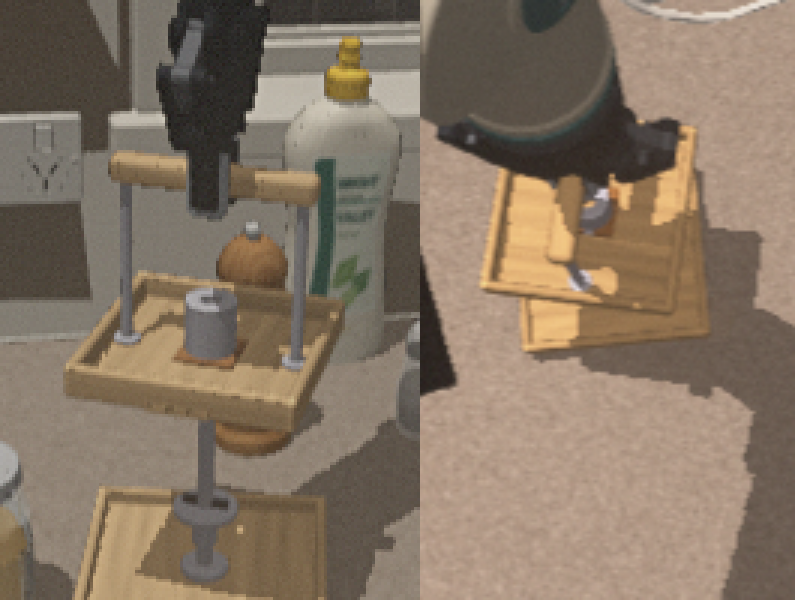

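Both views show the tray level over the stand. The hub is at about (210,300) in the left crop and the rod below it at x≈206. I now measure the relative offset, y from tray and stand edges in the top view and x from columns in the side view.

```bash
cat > e.py <<'E'
from m import *
def edge(img,d,A,B,out,chan,half=5,n=60):
    "median signed offset (px) of strongest edge from projected world segment A-B, along image dir of world vector out; also px per mm"
    g=chan(img.astype(np.float32)); offs=[]
    for t in np.linspace(0,1,n):
        P=np.array(A)*(1-t)+np.array(B)*t; p=proj(d,P); q=proj(d,P+np.array(out)); 
        ed=proj(d,np.array(B))-proj(d,np.array(A)); nn=np.array([-ed[1],ed[0]]);nn/=np.linalg.norm(nn); nn*=np.sign(nn@(q-p)); sc=(q-p)@nn
        k=np.arange(-half,half+.01,.25); X=(p+k[:,None]*nn).astype(np.float32)
        pr=cv2.remap(g,X[:,0][None],X[:,1][None],cv2.INTER_LINEAR)[0]; gr=np.abs(np.gradient(cv2.GaussianBlur(pr[None],(0,0),2)[0]))
        i=gr[4:-4].argmax()+4; w=gr[max(i-4,0):i+5]; offs.append((k[max(i-4,0):i+5]*w).sum()/w.sum())
    o=np.array(offs); return np.median(o)/sc, np.subtract(*np.percentile(o,[75,25]))/sc, sc
wood=lambda im: im[...,0]-im[...,2]
grey=lambda im: im.mean(-1)
E
python3 - <<'E'
from e import *
def rect(c,yaw,half,z):
    R=Ro.from_euler('z',yaw,degrees=True).as_matrix()
    return lambda x,y:R@np.array([x,y,0])+np.array([c[0],c[1],z]), R
t0,t4,s4=load('top0'),load('top4'),load('side4')
for yaw in(2,2.6,3.2):
  f,R=rect((567,-284),yaw,75,22)
  for nm,sg in(('+y',1),('-y',-1)):
    print('stand',yaw,nm,np.round(edge(t0['img'],t0,f(-65,sg*75),f(65,sg*75),R@[0,sg,0],wood),2))
  for nm,sg in(('+x',1),('-x',-1)):
    print('stand',yaw,nm,np.round(edge(t0['img'],t0,f(sg*75,-65),f(sg*75,65),R@[sg,0,0],wood),2))
tc=np.load('pics/st4.npy'); U=tc[2]-120
for yaw in(-10,):
  f,R=rect(tc[:2],yaw,65,U+20)
  for nm,sg,a,b in(('+y',1,-60,0),('-y',-1,-40,30)):
    print('tier',yaw,nm,np.round(edge(t4['img'],t4,f(a,sg*65),f(b,sg*65),R@[0,sg,0],wood),2))
  # side view: posts columns
  g=grey(s4['img'].astype(np.float32))
  for px in(-50,50):
    for zz in(45,60,75,90):
      P=np.array([*f(px,0)[:2],U+zz]); u,v=proj(s4,P); k=np.arange(-7,7.1,.25)
      pr=cv2.remap(wood(s4['img'].astype(np.float32)),(u+k)[None].astype(np.float32),np.full((1,len(k)),v,np.float32),cv2.INTER_LINEAR)[0]
      print('post',px,zz,round(u,1),round(v,1),pr[::4].round().astype(int))
s0=load('side0')
for z in(80,90,100,110,120):
  u,v=proj(s0,[566.5,-284,z]);k=np.arange(-7,8); pr=cv2.remap(grey(s0['img'].astype(np.float32)),(u+k)[None].astype(np.float32),np.full((1,len(k)),v,np.float32),cv2.INTER_LINEAR)[0]; print('rod',z,round(u,2),pr.astype(int))
E
```

```text
stand 2 +y [-1.06  0.44  0.41]
stand 2 -y [0.04 0.55 0.41]
stand 2 +x [-0.13  0.56  0.39]
stand 2 -x [-1.14  0.95  0.42]
stand 2.6 +y [-1.09  0.48  0.41]
stand 2.6 -y [0.02 0.39 0.41]
stand 2.6 +x [-0.2   0.53  0.39]
stand 2.6 -x [-1.12  0.93  0.42]
stand 3.2 +y [-1.08  1.1   0.41]
stand 3.2 -y [0.03 0.95 0.41]
stand 3.2 +x [-0.32  1.01  0.39]
stand 3.2 -x [-1.09  1.09  0.42]
tier -10 +y [-1.09  0.13  0.49]
tier -10 -y [2.29 6.98 0.49]
post -50 45 343.0 185.2 [37 40 38 41 38 40 20  4  4  3 12 41 42 44 41]
post -50 60 343.4 177.0 [ 43  40  38  33  24  17  11   2   3   5  11  16   8  -4 -10]
post -50 75 343.8 168.7 [64 61 42 22 20 20 11  4  2  3 11 19 20  8 -6]
post -50 90 344.2 160.2 [15 16 17 17 20 18 12  4  1  4 10 21 17 10 -4]
post 50 45 285.6 177.1 [16 18 18 18 18 18 10  2  3  5 27 55 67 65 60]
post 50 60 285.5 169.1 [15 16 17 16 17 18 11  4  3  4 11 17 17 16 17]
post 50 75 285.4 160.9 [16 15 14 14 14 16 12  4  3  4 11 17 16 16 16]
post 50 90 285.3 152.5 [16 17 17 16 15 16 14  6  2  2  8 16 16 16 16]
rod 80 313.05 [127 128 128 126 128 107 102 104  96  87 104 132 132 130 127]
rod 90 313.14 [127 128 128 130 125 106 105 100  94  89 108 130 130 127 125]
rod 100 313.23 [127 124 124 127 123 104 105 102  95  89  98 104  88  78  78]
rod 110 313.32 [127 127 127 127 119 106 102 100  94  86  89 100 100  98  99]
rod 120 313.41 [128 127 126 127 120 107 104 101  95  89  78  71  72  67  69]
```

Result: the stand centre is 0.3 mm towards -y and 1.0 mm towards +x of where the tier hangs. I correct that and lower slowly.

Call:
jog_arm(series=[[[0, 0, 0], [0, 0.1, -1.0], 1], [[0, 0, 0], [5, 0, 0], 1], [[0, 0, 0], [5, 0, 0], 1], [[0, 0, 0], [3, 0, 0], 1], [[0, 0, 0], [2, 0, 0], 1], [[0, 0, 0], [2, 0, 0], 1], [[0, 0, 0], [2, 0, 0], 1], [[0, 0, 0], [0, 0, 0], 1]])

```text
clock: 8.65
eef_pos: [567.9, -283.9, 259.2]
tool_rot: [-0.303, 1.571, 2.664]
force: [-0.8, -0.1, -3.2]
width: 15.1
```

Call:
jog_arm(series=[[[0, 0, 0], [1.5, 0, 0], 1], [[0, 0, 0], [1.5, 0, 0], 1], [[0, 0, 0], [0, 0, 0], 1]])

```text
clock: 9.02
eef_pos: [567.9, -283.9, 256.2]
tool_rot: [-0.313, 1.57, 2.654]
force: [-0.8, 0.3, -2.2]
width: 15.2
```

Call:
jog_arm(series=[[[0, 0, 0], [1.5, 0, 0], 1], [[0, 0, 0], [1.5, 0, 0], 1], [[0, 0, 0], [0, 0, 0], 1]])

```text
clock: 9.4
eef_pos: [567.9, -283.9, 253.1]
tool_rot: [-0.339, 1.57, 2.627]
force: [-0.4, 0.1, -2.8]
width: 15.1
```

```bash
python3 - <<'E'
from m import *
st=read_state();print(st['clock'],st['eef_pos'],st['force'],st['torque'])
E
```

```text
9.4 [ 567.90266941 -283.89683455  253.1317727 ] [-0.37026691  0.10913996 -2.8343795 ] [ 0.02370892  0.02996751 -0.01075038]
```

Call:
jog_arm(series=[[[0, 0, 0], [2, 0, 0], 1], [[0, 0, 0], [2, 0, 0], 1], [[0, 0, 0], [2, 0, 0], 1], [[0, 0, 0], [2, 0, 0], 1], [[0, 0, 0], [2, 0, 0], 1], [[0, 0, 0], [0, 0, 0], 1]])

```text
clock: 10.15
eef_pos: [567.9, -283.9, 243.1]
tool_rot: [-0.287, 1.57, 2.679]
force: [-0.2, 0.4, -2.5]
width: 14.5
```

Call:
jog_arm(series=[[[0, 0, 0], [4, 0, 0], 1], [[0, 0, 0], [4, 0, 0], 1], [[0, 0, 0], [4, 0, 0], 1], [[0, 0, 0], [4, 0, 0], 1], [[0, 0, 0], [4, 0, 0], 1], [[0, 0, 0], [0, 0, 0], 1]])

```text
clock: 10.9
eef_pos: [567.8, -283.8, 222.9]
tool_rot: [-0.324, 1.57, 2.643]
force: [-0.1, 0.7, -2.5]
width: 14.7
```

```bash
python3 - <<'E'
from m import *
st=read_state();print(st['clock'],st['eef_pos'],Rt(st).round(3).tolist(),st['force'],st['torque'])
d=snap('side','side5');
cv2.imwrite('pics/v5.png',cv2.resize(d['img'][100:290,230:400,::-1],None,fx=3,fy=3,interpolation=cv2.INTER_NEAREST))
E
```

```text
10.9 [ 567.79441879 -283.81600626  222.87402559] [[-0.001, -0.174, -0.985], [0.0, -0.985, 0.174], [-1.0, -0.0, 0.001]] [-0.0633535   0.74512762 -2.50709242] [-0.02258023 -0.01251863 -0.02081252]
```

View pics/v5.png

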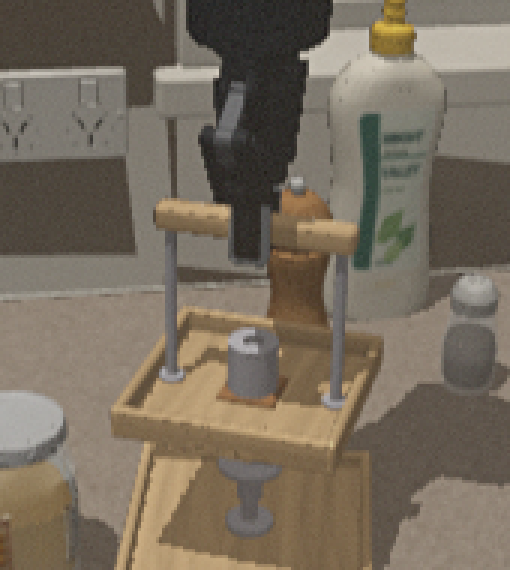

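The rod is inside the hub (hub at about (253,360) in the crop, flange just below the tray), and the side forces stay small. I carry on.

Call:
jog_arm(series=[[[0, 0, 0], [4, 0, 0], 1], [[0, 0, 0], [4, 0, 0], 1], [[0, 0, 0], [4, 0, 0], 1], [[0, 0, 0], [4, 0, 0], 1], [[0, 0, 0], [4, 0, 0], 1], [[0, 0, 0], [4, 0, 0], 1], [[0, 0, 0], [4, 0, 0], 1], [[0, 0, 0], [0, 0, 0], 1]])

```text
clock: 11.95
eef_pos: [567.8, -283.8, 194.9]
tool_rot: [-0.316, 1.57, 2.651]
force: [0.7, -0.2, -3.0]
width: 15.0
```

Call:
jog_arm(series=[[[0, 0, 0], [1.5, 0, 0], 1], [[0, 0, 0], [1.5, 0, 0], 1], [[0, 0, 0], [1, 0, 0], 1], [[0, 0, 0], [0, 0, 0], 1]])

```text
clock: 12.45
eef_pos: [568.0, -284.0, 191.3]
tool_rot: [-0.412, 1.571, 2.554]
force: [0.8, 0.3, -2.9]
width: 14.8
```

Call:
jog_arm(series=[[[0, 0, 0], [0.7, 0, 0], 1], [[0, 0, 0], [0.7, 0, 0], 1], [[0, 0, 0], [0.6, 0, 0], 1], [[0, 0, 0], [0, 0, 0], 1]])

```text
clock: 12.95
eef_pos: [568.0, -284.0, 189.3]
tool_rot: [-0.333, 1.571, 2.634]
force: [0.1, -0.9, -2.7]
width: 15.0
```

Call:
jog_arm(series=[[[0, 0, 0], [0.5, 0, 0], 1], [[0, 0, 0], [0.5, 0, 0], 1], [[0, 0, 0], [0, 0, 0], 1]])

```text
clock: 13.32
eef_pos: [568.0, -284.0, 188.3]
tool_rot: [-0.568, 1.571, 2.399]
force: [-0.4, -0.5, -2.5]
width: 15.1
```

Call:
jog_arm(series=[[[0, 0, 0], [0.5, 0, 0], 1], [[0, 0, 0], [0.5, 0, 0], 1], [[0, 0, 0], [0.5, 0, 0], 1], [[0, 0, 0], [0, 0, 0], 1]])

```text
clock: 13.82
eef_pos: [568.0, -283.9, 186.8]
tool_rot: [-0.914, 1.571, 2.052]
force: [-0.9, 0.3, -3.0]
width: 14.9
```

Call:
jog_arm(series=[[[0, 0, 0], [0.5, 0, 0], 1], [[0, 0, 0], [0.5, 0, 0], 1], [[0, 0, 0], [0, 0, 0], 1]])

```text
clock: 14.2
eef_pos: [568.0, -283.9, 185.8]
tool_rot: [-0.645, 1.571, 2.322]
force: [0.4, 0.8, -2.9]
width: 14.6
```

Call:
jog_arm(series=[[[0, 0, 0], [0.5, 0, 0], 1], [[0, 0, 0], [0.5, 0, 0], 1], [[0, 0, 0], [0, 0, 0], 1]])

```text
clock: 14.58
eef_pos: [568.0, -284.0, 184.8]
tool_rot: [-1.21, 1.571, 1.757]
force: [0.5, -0.8, -3.1]
width: 14.9
```

Call:
jog_arm(series=[[[0, 0, 0], [0.5, 0, 0], 1], [[0, 0, 0], [0.5, 0, 0], 1], [[0, 0, 0], [0, 0, 0], 1]])

```text
clock: 14.95
eef_pos: [568.0, -283.9, 183.8]
tool_rot: [-1.038, 1.571, 1.929]
force: [-0.8, -0.4, -3.5]
width: 15.1
```

Call:
jog_arm(series=[[[0, 0, 0], [0.5, 0, 0], 1], [[0, 0, 0], [0.5, 0, 0], 1], [[0, 0, 0], [0, 0, 0], 1]])

```text
clock: 15.32
eef_pos: [568.0, -284.0, 182.8]
tool_rot: [-0.06, 1.571, 2.906]
force: [0.7, -0.1, -2.7]
width: 14.9
```

Call:
jog_arm(series=[[[0, 0, 0], [0.5, 0, 0], 1], [[0, 0, 0], [0.5, 0, 0], 1], [[0, 0, 0], [0, 0, 0], 1]])

```text
clock: 15.7
eef_pos: [568.0, -284.0, 181.8]
tool_rot: [-0.218, 1.571, 2.749]
force: [0.8, 0.1, -3.0]
width: 14.9
```

Call:
jog_arm(series=[[[0, 0, 0], [0.5, 0, 0], 1], [[0, 0, 0], [0.5, 0, 0], 1], [[0, 0, 0], [0, 0, 0], 1]])

```text
clock: 16.08
eef_pos: [568.0, -283.9, 180.7]
tool_rot: [-0.38, 1.571, 2.587]
force: [-0.8, -0.4, -1.5]
width: 15.3
```

Call:
jog_arm(series=[[[0, 0, 0], [0.5, 0, 0], 1], [[0, 0, 0], [0.5, 0, 0], 1], [[0, 0, 0], [0, 0, 0], 1]])

```text
clock: 16.45
eef_pos: [568.0, -284.0, 179.8]
tool_rot: [-0.637, 1.571, 2.33]
force: [0.1, 0.1, -3.8]
width: 14.8
```

Call:
jog_arm(series=[[[0, 0, 0], [0.5, 0, 0], 1], [[0, 0, 0], [0.5, 0, 0], 1], [[0, 0, 0], [0, 0, 0], 1]])

```text
clock: 16.82
eef_pos: [568.2, -284.0, 179.3]
tool_rot: [3.07, 1.57, -0.246]
force: [-1.1, 0.6, 2.1]
width: 15.0
```

```bash
python3 - <<'E'
from e import *
st=read_state();print(st['clock'],st['eef_pos'],Rt(st).round(3).tolist(),st['force'],st['torque'])
d=snap('side','side6'); W=world(d)
R=Ro.from_euler('z',-10,degrees=True).as_matrix()
for U in(60,65.5):
  f=lambda x,y,z:R@np.array([x,y,0])+[566.4,-284.4,U+z]
  for nm,A,B in(('rim outer top',f(-60,65,20),f(60,65,20)),('bottom',f(-60,65,0),f(60,65,0))):
    for ch in(wood,grey): print(U,nm,np.round(edge(d['img'],d,A,B,[0,0,1.],ch,half=4),2))
img=d['img'][...,::-1].copy(); img=cv2.resize(img[140:290,230:400],None,fx=4,fy=4,interpolation=cv2.INTER_NEAREST)
for U,c in((60,(0,0,255)),(65.5,(255,0,0))):
  f=lambda x,y,z:R@np.array([x,y,0])+[566.4,-284.4,U+z]
  for P in([f(x,y,0) for x,y in((-65,65),(65,65))],[f(x,y,20) for x,y in((-65,65),(65,65))],[f(14*np.cos(a),14*np.sin(a),40) for a in np.linspace(0,6.3,40)]):
    q=(proj(d,np.array(P))+[.14,-.36]+.5-[230,140])*4; cv2.polylines(img,[np.int32(q)],False,c,1)
cv2.imwrite('pics/v6.png',img)
E
```

```text
16.825 [ 568.21564874 -284.01225071  179.34405427] [[0.001, -0.174, -0.985], [-0.0, -0.985, 0.174], [-1.0, 0.0, -0.001]] [-1.12485432  0.63750535  2.05786429] [ 0.13588614  0.20054713 -0.02633287]
60 rim outer top [-3.3   0.59  0.48]
60 rim outer top [-3.11  0.42  0.48]
60 bottom [0.59 2.39 0.46]
60 bottom [-0.    3.34  0.46]
65.5 rim outer top [-5.78  3.48  0.48]
65.5 rim outer top [-6.56  2.99  0.48]
65.5 bottom [-4.36  6.12  0.47]
65.5 bottom [-0.62 10.1   0.47]
```

View pics/v6.png

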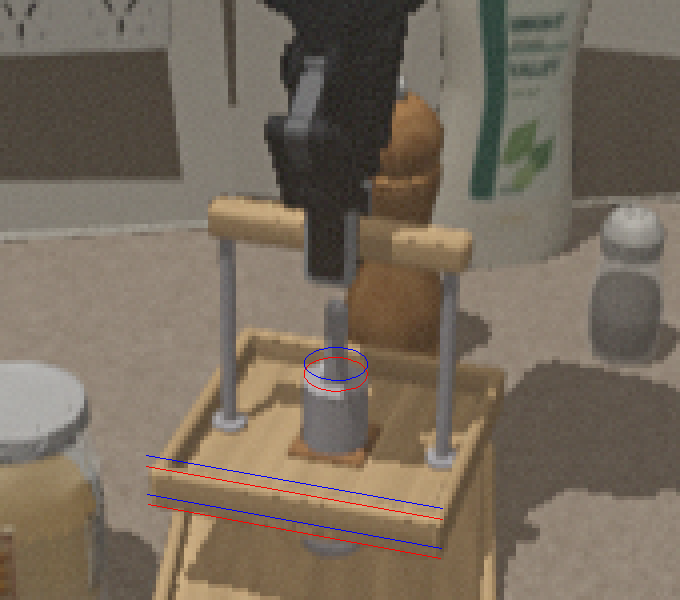

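Red (underside at 60, home) matches the hub top at about (336,375) and the tray's lower edge; blue (65.5, on the pin) does not. So the slot dropped over the pin directly. Now the 10 N press.

Call:
jog_arm(series=[[[0, 0, 0], [0.3, 0, 0], 1], [[0, 0, 0], [0, 0, 0], 1], [[0, 0, 0], [0, 0, 0], 1]])

```text
clock: 17.25
eef_pos: [568.3, -284.1, 179.3]
tool_rot: [3.018, 1.57, -0.299]
force: [-0.7, 0.9, 5.9]
width: 14.8
```

```bash
python3 - <<'E'
from m import *
st=read_state();print(st['clock'],st['eef_pos'],st['force'],st['torque'])
E
```

```text
17.25 [ 568.29646783 -284.07080926  179.32456965] [-0.74586317  0.91629607  5.9237226 ] [0.25274798 0.32046708 0.00091387]
```

Call:
jog_arm(series=[[[0, 0, 0], [0.2, 0, 0], 1], [[0, 0, 0], [0, 0, 0], 1], [[0, 0, 0], [0, 0, 0], 1]])

```text
clock: 17.62
eef_pos: [568.3, -284.1, 179.3]
tool_rot: [3.077, 1.57, -0.24]
force: [-1.9, 2.3, 6.3]
width: 14.8
```

Call:
jog_arm(series=[[[2, 0, 0], [0, 0, 0], 1], [[0, 0, 0], [0, 0, 0], 1], [[0, 0, 0], [0, 0, 0], 1]])

```text
clock: 18.0
eef_pos: [568.6, -284.1, 179.3]
tool_rot: [3.066, 1.569, -0.285]
force: [-1.5, 0.9, 5.9]
width: 15.3
```

```bash
python3 - <<'E'
from m import *
st=read_state();print(st['clock'],st['eef_pos'],st['force'],st['torque'],Rt(st).round(3)[:,1])
E
```

```text
18.0 [ 568.5901542  -284.13703945  179.31122312] [-1.48706935  0.92322407  5.85923678] [ 0.28506442  0.2520903  -0.07609611] [-0.209 -0.978  0.   ]
```

The 2° turn met only friction (0.08 N m). I turn back and bring the press fully up.

Call:
jog_arm(series=[[[-2, 0, 0], [0, 0, 0], 1], [[0, 0, 0], [0.2, 0, 0], 1], [[0, 0, 0], [0, 0, 0], 1], [[0, 0, 0], [0, 0, 0], 1]])

```text
clock: 18.5
eef_pos: [568.6, -284.2, 179.3]
tool_rot: [2.942, 1.569, -0.375]
force: [-1.1, 0.8, 6.7]
width: 14.6
```

Call:
jog_arm(series=[[[0, 0, 0], [0.2, 0, 0], 1], [[0, 0, 0], [0, 0, 0], 1], [[0, 0, 0], [0, 0, 0], 1], [[0, 0, 0], [0, 0, 0], 1]])

```text
clock: 19.0
eef_pos: [568.6, -284.2, 179.3]
tool_rot: [2.973, 1.569, -0.344]
force: [-1.2, 1.4, 8.0]
width: 15.1
```

Call:
jog_arm(series=[[[0, 0, 0], [0.2, 0, 0], 1], [[0, 0, 0], [0, 0, 0], 1], [[0, 0, 0], [0, 0, 0], 1], [[0, 0, 0], [0, 0, 0], 1]])

```text
clock: 19.5
eef_pos: [568.6, -284.3, 179.3]
tool_rot: [2.954, 1.569, -0.363]
force: [-1.1, 0.5, 8.4]
width: 15.2
```

Call:
jog_arm(series=[[[0, 0, 0], [-0.5, 0, 0], 1], [[0, 0, 0], [-0.5, 0, 0], 1], [[0, 0, 0], [-0.2, 0, 0], 1], [[0, 0, 0], [0, 0, 0], 1], [[0, 0, 0], [0, 0, 0], 1]])

```text
clock: 20.12
eef_pos: [568.5, -284.2, 179.3]
tool_rot: [2.888, 1.57, -0.429]
force: [-0.6, 1.0, 5.4]
width: 14.8
```

Call:
jog_arm(series=[[[0, 0, 0], [-0.5, 0, 0], 1], [[0, 0, 0], [-0.4, 0, 0], 1], [[0, 0, 0], [0, 0, 0], 1], [[0, 0, 0], [0, 0, 0], 1]])

```text
clock: 20.62
eef_pos: [567.9, -283.9, 179.4]
tool_rot: [-0.072, 1.57, 2.895]
force: [0.4, -0.7, -1.1]
width: 14.8
```

Call:
jog_arm(series=[[[0, 0, 0], [0, 0, 0], 0.6], [[0, 0, 0], [0, 0, 0], 0.4], [[0, 0, 0], [0, 0, 0], 0.2], [[0, 0, 0], [0, 0, 0], 0], [[0, 0, 0], [0, 0, 0], -0.5], [[0, 0, 0], [0, 0, 0], -1], [[0, 0, 0], [0, 0, 0], -1], [[0, 0, 0], [0, 0, 0], -1]])

```text
clock: 21.62
eef_pos: [568.0, -284.0, 179.8]
tool_rot: [2.896, 1.571, -0.421]
force: [-0.1, 0.9, -1.3]
width: 85.4
```

```bash
python3 - <<'E'
from m import *
st=read_state();print(st['clock'],st['eef_pos'],st['force'],st['torque'],st['width'])
E
```

```text
21.625 [ 567.99775345 -283.97897195  179.83625102] [-0.07398926  0.88178503 -1.26334439] [ 0.03668568 -0.01802346  0.00213717] 85.38802444897655
```

Call:
jog_arm(series=[[[0, 0, 0], [-5, 0, 0], -1], [[0, 0, 0], [-15, 0, 0], -1], [[0, 0, 0], [-25, 0, 0], -1], [[0, 0, 0], [-30, 0, 0], -1], [[0, 0, 0], [-30, 0, 0], -1], [[0, 0, 0], [-15, 0, 0], -1], [[0, 0, 0], [0, 0, 0], -1], [[0, 0, 0], [0, 0, 0], -1]])

```text
clock: 22.62
eef_pos: [567.4, -283.6, 298.7]
tool_rot: [-0.308, 1.569, 2.658]
force: [-0.9, -0.0, 0.2]
width: 85.3
```

```bash
python3 - <<'E'
from e import *
st=read_state();print(st['clock'],st['eef_pos'],st['force'])
d=snap('side','side7')
R=Ro.from_euler('z',-10,degrees=True).as_matrix()
img=cv2.resize(d['img'][120:290,230:400,::-1],None,fx=3.5,fy=3.5,interpolation=cv2.INTER_NEAREST)
for U,c in((60,(0,0,255)),(65.5,(255,0,0))):
  f=lambda x,y,z:R@np.array([x,y,0])+[566.4,-284.4,U+z]
  for P in([f(x,y,0) for x,y in((-65,65),(65,65))],[f(14*np.cos(a),14*np.sin(a),40) for a in np.linspace(0,6.3,40)],[f(x,y,120) for x,y in((-58,8),(58,8),(58,-8),(-58,-8),(-58,8))]):
    q=(proj(d,np.array(P))+[.14,-.36]+.5-[230,120])*3.5; cv2.polylines(img,[np.int32(q)],False,c,1)
cv2.imwrite('pics/v7.png',img)
s6=load('side6');print('img change outside', )
E
```

```text
22.625 [ 567.43071651 -283.5626438   298.74453492] [-0.91978217 -0.0257608   0.18810247]
img change outside
```

View pics/v7.png

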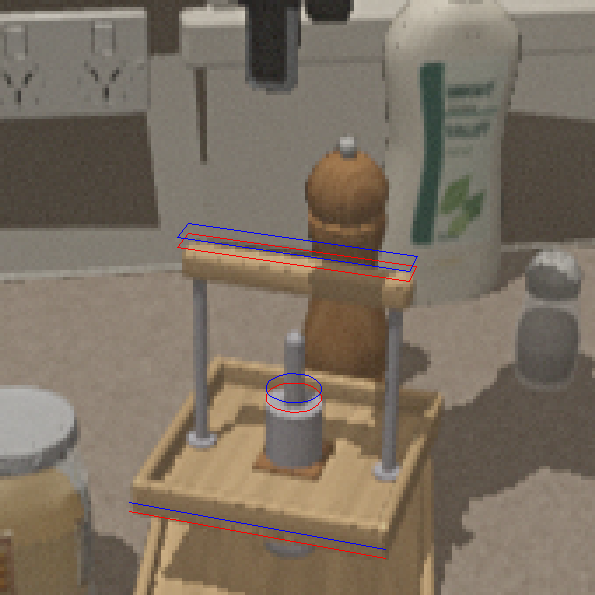

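The tray sits flat. The tip (293,332) is about 40 mm above the hub top (293,401), as it must be when home (34.5 mm if on the pin). The gripper is clear, so I hand in.

```bash
python3 -c "
from cell import *
print(read_state()['clock']); print(finish_job())"
```

```text
22.675
the job is handed in; nothing more can be done
None
```

The upper tray is on the stand, keyed over the pin and home on the flange, and the job is handed in at 22.7 s.

**What I did:** I gripped the tray at the middle of its bar and lifted it level. From the side image I measured the pin at about -10° (world yaw), turned the tray to match, and lowered it over the rod. It met nothing until one firm stop, so the slot dropped straight over the pin and no search turn was needed. A 2° test turn there met only 0.08 N m. I then pressed, with the wrist reading about +8.4 N, which is roughly 11 N on the flange once the tray's weight is added. Then I eased off, opened the gripper and backed 119 mm straight up.

**Last checks:**
- **Seating:** in the final side view the rod tip stands about 40 mm above the hub top. That is the value for fully home; on the pin it would be 34.5 mm.
- **Surroundings:** the jar, mill and salt shaker showed no sign of being moved or touched. I judged this by eye and did not measure it.

**Disagreements:**
- Depth put the worktop near z = -7 mm instead of 0, and the tray and bystanders about 6 mm low. The triangulated rod fitted its nominal height.
- In the final overlay the tray sat 1 to 3 mm below the expected home line. I took this as camera calibration error, because it points away from resting on the pin.

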